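File a fired test rod in its flip-cap vial

ROBOT

A 6-joint arm with a two-finger parallel gripper is mounted at the origin on the work surface. World frame = base frame: x ahead of the robot, y to its left, z up, the work surface at z = 0. Lengths are in m, angles in degrees, forces in N, time in s.
With the tool pointing down it reaches from about 0.275 to 0.85 m from the base axis. Payload 5.2 kg.
Tool frame: the origin (TCP) lies on the mounting face of the last link; the fingertips stand 173 mm ahead of it and the grasp point (between the pads) lies 155 mm ahead of it; y points along the fingers, x is the direction in which the jaws open and shut, and the axes are right-handed (so a half turn about y gives the same grasp; the last joint's range is limited). The gripper opens to 85 mm and grips with 20 to 120 N. Pads are 22 mm wide; open, the fingers measure 114 mm over their backs; the gripper's body (76 mm by 85 mm) begins 54 mm behind the grasp point. The pads swing forward as they close: fully open they stand 13 mm farther back than shut.
Start: joints at [-75.791, 14.817, 87.949, -0, 77.235, -11.62], TCP at [0.24, -0.495, 0.405] pointing down, gripper open.
Joint ranges: [-179.93, 179.93], [-52.35, 119.4], [10.71, 147.94], [-69.91, 249.91], [12.55, 155.21], [-178.61, 178.61]. Speed limits (degrees/s): [147.25, 147.25, 180, 180, 180, 180].

INTERFACE

Orientations are given as a 3x3 rotation matrix whose columns are the frame's x, y, z axes.
In Python, from cell import manip gives the robot as it stands.
- The arm moves only by the shell command python3 -m creep 'ROWS' [FORCE]. ROWS is JSON, a list of rows, each a list of 7 numbers: the shift along the tool's x, y, z as a fraction of full scale, then the turn, a rotation vector about the tool's x, y, z as a fraction of full scale, then the opening, from -1 (shut) to 1 (fully open). A call has 1 to 12 rows; each row is the pose to reach, as a shift and turn from the pose measured when the call began, along the tool's axes at that moment, turning the shorter way round; what a row does not reach only later rows make up. Full scale, the value 1, is 200 mm for a shift and 2 pi rad for a turn. A row lasts 1/8 s, in which the tool goes at most 62.5 mm and 10.7 degrees, less where a joint would pass 70% of its speed; a pose out of reach is approached as far as the arm can. A call with a number of a shift or a turn outside -1 to 1 is refused whole. A call with a gripper value outside its range is refused whole. The fingers move at their own pace and stop on an object; FORCE is the grip in N (left out, the last holds). Time passes only in rows, so rows that repeat a pose let the fingers close. It gives the time, the measured TCP pose, the force and the opening at its end, in the units of the state.
- manip.sense(): the state, without advancing time (a new reading comes with each control period).
- manip.snapshot(name): name is "scene" or "side" or "wrist"; returns a dict with "frame" (384x512x3 uint8, red, green, blue), "mtx" (3x3 intrinsics, pixels), "rvec" (rotation vector, rad) and "tvec" (3), from world to camera coordinates, as OpenCV has them. Camera axes: x right, y down, z forward; pixel columns grow to the right and rows downward; lengths in m; the calibration is good to about 2 mm. A picture is of the moment at which its call begins. There is no depth.
- manip.close_job(): hands the job in, once; it reports no verdict.
The state is a dict: "t": time; "joint_positions": joint angles; "joint_velocities": joint speeds; "joint_efforts": joint torques, N m; "position": TCP position; "tool_rot": TCP orientation; "ft_force": force on the tool from outside, world axes, zero at the start; "wrist_torque": the same for the moment, N m; "grip_width": finger opening in m.
Only numpy, scipy, OpenCV 4.12 (cv2) and the standard library are available. Lean on these libraries where they do the work, as an engineer would, in place of code of your own. Each camera call takes 0.05 s, during which the arm holds its last target. There are 200 camera calls.

TASK

Flick open the hinged cap of the tall vial in the rack, slide the long clay test rod from the drying block all the way down into that vial, and press its cap fully shut over it. Press shut the short vial that was left open too, so that the whole rack ends up closed, and press both caps home gently, by feel, for the hinges and rims are thin plastic; keep the other short vial shut throughout, and leave the short rod and everything else on the bench where they are.

Things in the scene. Friction and masses are not known exactly. Their poses are not given: they have to be found in the camera images.
- vial: tallest of three upright clear flip-cap vials held fast in a wooden rack (fixed; which of the three places varies). Tube 92 mm tall without cap, 24 mm across, bore 16 mm, inner floor 4 mm above its origin. Origin: centre of its underside, 10 mm above the table; z up, -x side: the cap lip (robot side), +x: the hinge. Vials stand 55 mm apart along y
- vial_mouth (a point): centre of the tall vial's rim, 92 mm above its origin, axes as the vial
- cap_hinge (a point): the hinge axis of the tall vial's cap: on the far (+x) side of the rim, 14 mm from the vial's axis; the axis runs along the vial's y. Fixed to the vial
- cap_lip (a point): point on the tall vial cap, mid thickness of its lip, 5 mm short of the free end, 42 mm from the hinge axis; moves with the cap. White plastic cap: disc 27 mm across, 5 mm thick, on the rim, with a flat lip 10 mm wide (y), 5 mm thick, standing out to -x, from 12 to 33 mm from the vial axis; free air under and beside the lip
- cap (a joint): opening angle of the tall vial's cap, 0 = fully shut, up to 2.2 rad = thrown right back; stiff hinge (about 0.05 N m of friction), stays where it is left; the lip swings up and over towards +x
- rod: the long fired-clay test rod, round, 13 mm in diameter, 84 mm long, loose, 30 g, standing upright in one of the two holes of the drying block, its lower 25 mm in the hole. Origin: centre of its lower end, z along the rod
- short_rod: a like rod only 58 mm long in the block's other hole; leave it there. Origin: centre of its lower end
- block: pale plaster drying block, fixed, 70 x 130 x 35 mm, two 15 mm wide holes 25 mm deep at 35 mm either side of the centre along its y. Origin: centre of its underside
- rack: wooden vial rack, fixed, 70 mm (x) by 190 mm (y), 60 mm high at its two ends. Origin: centre of its underside on the table
- short_vial_a: the short vial that was left open: 64 mm tall, 22 mm across, fixed in the rack 10 mm above the table. Its cap hinges at its rim, 13 mm to +x of its axis, like the tall one's; shut, the cap is a disc 25 mm across and 5 mm thick with a lip reaching 23 mm to -x of the vial's axis. Origin: centre of its underside, axes as the tall vial's
- short_vial_b: the other short vial, the same but shut; leave it
- cap_a (a joint): cap angle of short_vial_a, 0 = fully shut, up to 2.2 rad = thrown back; it starts open, the same stiff hinge as the tall one
- cap_b (a joint): cap angle of short_vial_b, 0 = shut
- mug: white mug, 76 mm across, 90 mm tall, bystander
- bowl: clay bowl, 110 mm across, 50 mm tall, bystander
- jar: glass jar, 60 mm across, 80 mm tall, bystander
- spatula: wooden spatula lying on the table, 200 mm long, bystander
- brush: brush lying on the table, 190 mm long, bystander

How it is judged:
By the outcome, as a careful person would: the job done as asked, in the order asked, and still so for the second after the job is handed in, with the robot touching nothing.
It also fails if it takes over 72 s, if anything falls off the work surface, if the arm or the gripper's body presses on something with over 40 N, if the wrist force passes 120 N, or if a joint passes its speed limit or range.

## Working session

There is one attempt and no reset: what is moved stays moved. The work goes in short steps, Python scripts to look and compute and a shell command to move; the robot and the scene stay as the last step left them, time stands still between calls to the robot, and variables do not carry over. Pictures are saved under pics/ and viewed, about 8 in all and at most 12, crops included, and the job is handed in when it is done.

```bash
ls; mkdir -p pics
cat > h.py <<'E'
import numpy as np, cv2
from cell import manip
def snap(n,fn,crop=None,scale=1):
    s=manip.snapshot(n); f=s["frame"][:,:,::-1]
    np.savez('pics/'+fn+'.npz',**{k:s[k] for k in("mtx","rvec","tvec")},frame=s["frame"])
    if crop: x0,y0,x1,y1=crop; f=f[y0:y1,x0:x1]
    f=cv2.resize(f,None,fx=scale,fy=scale,interpolation=cv2.INTER_CUBIC)
    cv2.imwrite('pics/'+fn+'.png',f); return s
def ld(fn): return np.load('pics/'+fn+'.npz')
def ray(s,u,v):
    R=cv2.Rodrigues(s["rvec"])[0]; c=-R.T@s["tvec"].ravel()
    d=R.T@np.linalg.inv(s["mtx"])@np.array([u,v,1.]); return c,d/np.linalg.norm(d)
def onz(s,u,v,z):
    c,d=ray(s,u,v); return c+d*(z-c[2])/d[2]
def proj(s,p): return cv2.projectPoints(np.array(p,float).reshape(-1,3),s["rvec"],s["tvec"],s["mtx"],None)[0].reshape(-1,2)
def tri(*obs):
    A=np.zeros((3,3));b=np.zeros(3)
    for s,u,v in obs:
        c,d=ray(s,u,v);P=np.eye(3)-np.outer(d,d);A+=P;b+=P@c
    return np.linalg.solve(A,b)
E
python3 - <<'E'
from h import *
a=snap("scene","s0")["frame"];b=snap("side","d0")["frame"]
for n in("s0","d0"):
    s=ld(n);R=cv2.Rodrigues(s["rvec"])[0];print(n,-R.T@s["tvec"].ravel(),R[2],s["mtx"][0,0])
print(manip.sense())
E
```

```text
pics
s0 [1.0607392  0.90696031 0.92674756] [-0.37155252 -0.68103616 -0.63098214] 462.78677625136044
d0 [ 0.46423988 -0.83619951  0.79942685] [ 0.09438113  0.76725968 -0.63435383] 381.08068407043623
{'t': 0.1, 'joint_positions': array([-7.57934199e+01,  1.48558338e+01,  8.80030684e+01,  7.47941368e-05,
        7.72361088e+01, -1.16211457e+01]), 'joint_velocities': array([-0.08639779, -0.04130571, -0.12189899,  0.01725886,  0.09767819,
        0.01606218]), 'joint_efforts': array([ 3.73576491e-03, -4.46970499e+01, -2.91246057e+01, -1.44579358e-04,
        6.35261080e-03,  1.06100899e-05]), 'position': array([ 0.23957825, -0.49487277,  0.40396273]), 'tool_rot': array([[ 4.35666129e-01, -4.05732344e-04,  9.00108249e-01],
       [-9.00106875e-01,  1.60785228e-03,  4.35666189e-01],
       [-1.62400496e-03, -9.99998625e-01,  3.35284306e-04]]), 'ft_force': array([ 0.14334053, -0.16314013, -0.62578684]), 'wrist_torque': array([ 0.03401755, -0.03175796, -0.02310077]), 'grip_width': 0.08554234770336747}
```

View pics/s0.png

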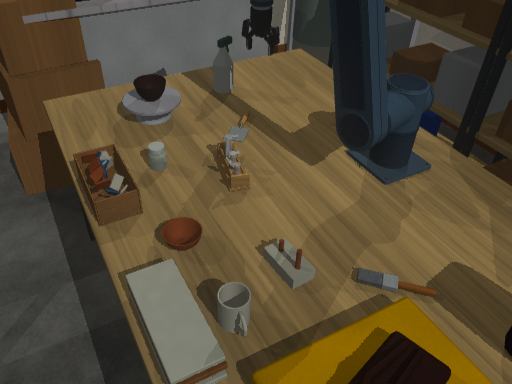

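View pics/d0.png

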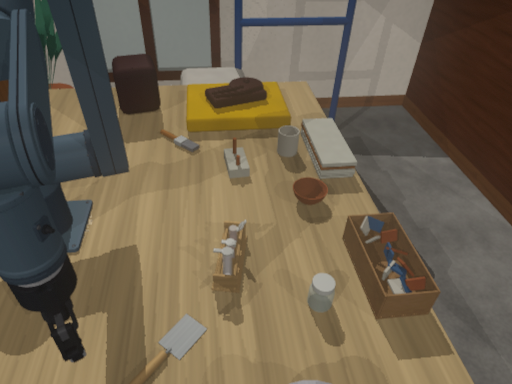

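Run:
```python
from h import *
def crop(n,x0,y0,x1,y1): 
    f=ld(n)["frame"][y0:y1,x0:x1,::-1]; return cv2.resize(f,(400,600),interpolation=cv2.INTER_CUBIC)
a=np.hstack([crop("s0",200,110,266,209),crop("d0",205,205,265,295)])
cv2.imwrite("pics/c1.png",a)
a=np.hstack([crop("s0",245,215,325,335)[:, :],crop("d0",215,130,255,190)])
cv2.imwrite("pics/c2.png",a)
```

```text
(no output)
```

View pics/c1.png

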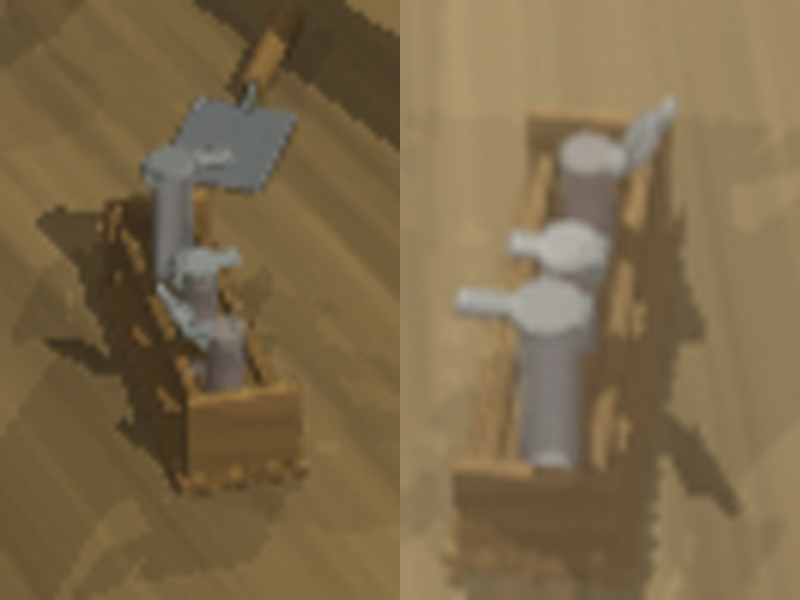

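View pics/c2.png

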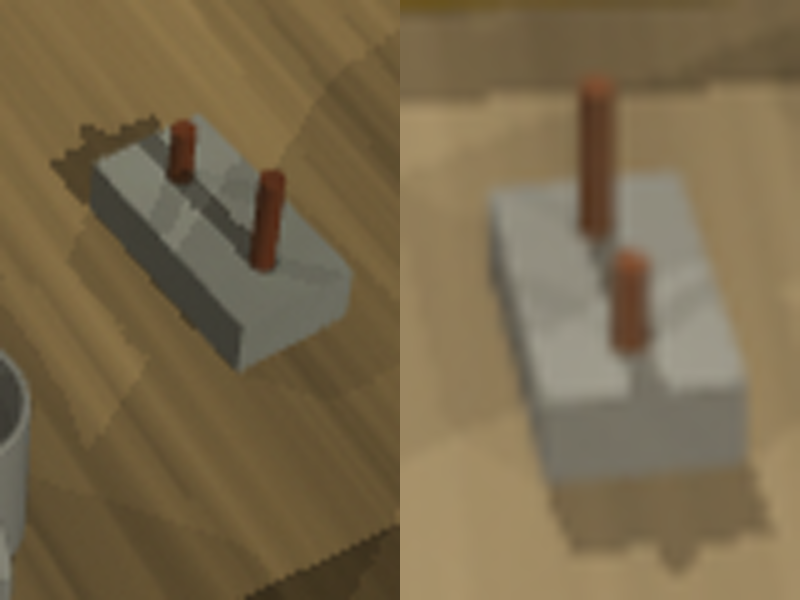

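Run:
```python
from h import *
s=ld("s0");d=ld("d0")
L={"tallcap":((228.4,136.4),(226.75,250)),"b":((233,153.2),(230.95,241.45)),"a":((236.6,164.1),(233.5,227.8)),"tip":((238.3,135.9),(214,250)),
"aLipTip":((200+165/6.06,110+288/6.06),(205+270/6.667,205+102/6.667)),
"rodtop":((299.2,250),(234.7,138)),"rodbase":((297.8,268.2),(234.6,153.5)),"srtop":((281.6,240),(238,155.5)),"srbase":((281.6,251.3),(237.9,165)),
"rackcor":((200+300/6.06,110+385/6.06),(205+530/6.667-60,205+110/6.667))}
for k,(p,q) in L.items(): print(k,tri((s,*p),(d,*q)).round(4))
for n,(u,v) in {"blk1":(293,279),"blk2":(315,270),"blk3":(263.6,247.5),"blk4":(285,238.5)}.items(): print(n,onz(s,u,v,.035).round(4))
```

```text
tallcap [ 0.4979 -0.2277  0.1046]
b [ 0.5104 -0.1738  0.0755]
a [ 0.5226 -0.1221  0.0708]
tip [ 0.4665 -0.221   0.101 ]
aLipTip [ 0.5529 -0.1278  0.1017]
rodtop [0.5616 0.2879 0.093 ]
rodbase [0.5607 0.29   0.0272]
srtop [0.567  0.2184 0.0669]
srbase [0.5662 0.2209 0.0261]
rackcor [ 0.5003 -0.0796  0.055 ]
blk1 [0.5932 0.3191 0.035 ]
blk2 [0.5283 0.32   0.035 ]
blk3 [0.6051 0.1948 0.035 ]
blk4 [0.5373 0.1922 0.035 ]
```

```bash
cat >> h.py <<'E'
from scipy.spatial.transform import Rotation as Rn
def Rdown(yaw):  # tool z heading yaw (deg), tool y down
    z=np.array([np.cos(np.radians(yaw)),np.sin(np.radians(yaw)),0]);y=np.array([0,0,-1.]);return np.c_[np.cross(y,z),y,z]
def go(tip,yaw,base=None):
    st=manip.sense();R=st["tool_rot"];R2=Rdown(yaw)
    tcp=np.array(tip)-0.173*R2[:,1]
    sh=R.T@(tcp-st["position"])/0.2;rv=Rn.from_matrix(R.T@R2).as_rotvec()/(2*np.pi)
    print("shift",sh.round(4),"turn",rv.round(4))
YAW=-12.6
def vf(o,x,y,z): # vial-frame offset, o = axis xy, z absolute
    c,s=np.cos(np.radians(YAW)),np.sin(np.radians(YAW));return np.array([o[0]+c*x-s*y,o[1]+s*x+c*y,z])
T=np.array([.4979,-.2277]);A=np.array([.5226,-.1221])
E
python3 -c "
from h import *
go(vf(T,-28,0,.17)*[1,1,1] if 0 else vf(T,-.028,0,.17),YAW)"
```

```text
shift [-0.7262  0.3065  1.6348] turn [ 0.      0.1067 -0.0003]
```

```bash
python3 -m creep '[[-0.2,0,0.25,0,0.05,0,-0.3],[-0.4,0,0.6,0,0.1067,0,-0.3],[-0.6,0,0.9,0,0.1067,0,-0.3],[-0.72,0,1,0,0.1067,0,-0.3],[-0.72,0,1,0,0.1067,0,-0.3],[-0.72,0,1,0,0.1067,0,-0.3],[-0.72,0,1,0,0.1067,0,-0.3]]' 20; python3 -c "
from h import *
go(vf(T,-.028,0,.17),YAW)"
```

```text
t: 0.98
position: [0.3566, -0.2793, 0.4042]
tool_rot: [[-0.218, -0.001, 0.976], [-0.976, 0.001, -0.218], [-0.001, -1.0, -0.001]]
ft_force: [0.6, 0.7, -0.7]
grip_width: 0.0298
shift [-0.4058  0.3057  0.4935] turn [ 0.0001 -0.     -0.0002]
```

```bash
python3 -m creep '[[-0.2,0.1,0.25,0,0,0,-0.3],[-0.406,0.2,0.494,0,0,0,-0.3],[-0.406,0.306,0.494,0,0,0,-0.3],[-0.406,0.306,0.494,0,0,0,-0.3],[-0.406,0.306,0.494,0,0,0,-0.3]]'; python3 -c "
from h import *
s=snap('wrist','w1')
snap('side','d1')
R=cv2.Rodrigues(s['rvec'])[0];print(-R.T@s['tvec'].ravel(),R[2])
d=ld('d1')['frame'][190:310,165:285,::-1]
cv2.imwrite('pics/c3.png',np.hstack([cv2.imread('pics/w1.png')[:,:],cv2.resize(d,(288,384)) if 0 else cv2.resize(d[:,20:110],(288,384),interpolation=2)]))
st=manip.sense();print(st['position'])
for n,p in dict(cap=vf(T,0,0,.107),lip=vf(T,-.028,0,.107),tip=vf(T,-.033,0,.107),A=vf(A,0,0,.074),Alip=vf(A,.03,0,.101)).items(): print(n,proj(s,p),proj(ld('d1'),p))
"
```

```text
t: 1.6
position: [0.4702, -0.223, 0.3434]
tool_rot: [[-0.22, -0.001, 0.976], [-0.976, 0.001, -0.22], [-0.001, -1.0, -0.001]]
ft_force: [-0.1, -0.5, 0.6]
grip_width: 0.03
[ 0.53809437 -0.23847811  0.31233962] [-0.27071545  0.06147728 -0.96069438]
[ 0.47023859 -0.22282365  0.34406874]
cap [[254.68770097 165.75498723]] [[226.713117  249.3209818]]
lip [[254.85193217 203.51803642]] [[215.12243586 248.20128071]]
tip [[254.88002661 209.97802551]] [[213.05830948 248.00187875]]
A [[120.95404266 156.60901772]] [[233.33403702 226.88539163]]
Alip [[ 98.23095924 120.31042298]] [[244.70255669 220.6223042 ]]
```

View pics/c3.png

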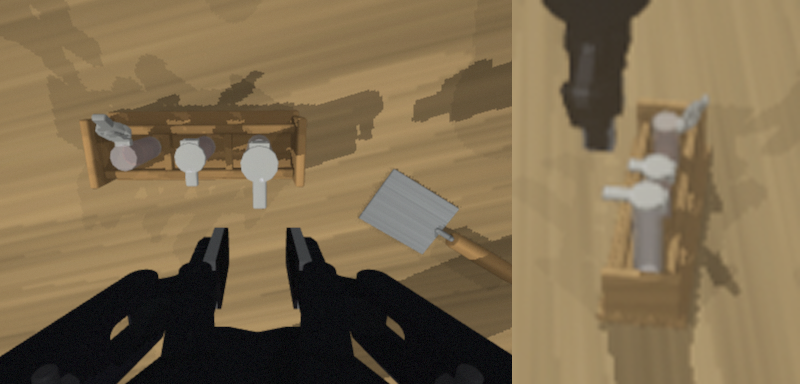

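```bash
python3 -c "
from h import *
s=ld('w1');st=manip.sense();p=st['position']+.173*st['tool_rot'][:,1];print(p,proj(s,p))
print('cap',onz(s,260,164,.107),'tip',onz(s,260,208,.107),'b',onz(s,190,158,.079),'a',onz(s,123,157,.074))
"
```

```text
[ 0.47034934 -0.22283902  0.17106878] [[256.40253971 242.85877426]]
cap [ 0.49830024 -0.23161508  0.107     ] tip [ 0.46636867 -0.22450059  0.107     ] b [ 0.50981223 -0.17757959  0.079     ] a [ 0.52193307 -0.12360567  0.074     ]
```

```bash
sed -i 's/^T=.*/T=np.array([.498,-.2305]);A=np.array([.522,-.1225])/' h.py; python3 -c "
from h import *
go(vf(T,-.028,0,.098),YAW)"
```

```text
shift [0.0072 0.3653 0.0036] turn [-0.0001 -0.0003 -0.    ]
```

```bash
python3 -m creep '[[0.007,0.15,0.004,0,0,0,-0.3],[0.007,0.3,0.004,0,0,0,-0.3],[0.007,0.366,0.004,0,0,0,-0.3],[0.007,0.366,0.004,0,0,0,-0.3],[0.007,0.366,0.004,0,0,0,-0.5],[0.007,0.366,0.004,0,0,0,-0.7],[0.007,0.366,0.004,0,0,0,-0.85],[0.007,0.366,0.004,0,0,0,-0.85],[0.007,0.366,0.004,0,0,0,-0.85]]' 20
python3 -c "
from h import *
s=snap('wrist','w2',(150,100,400,300),2)
go(vf(T,-.028,0,.098),YAW)
snap('side','d2');f=ld('d2')['frame'][200:290,180:270,::-1]
cv2.imwrite('pics/c4.png',np.hstack([cv2.imread('pics/w2.png'),cv2.resize(f,(300,400),interpolation=2)]))"
```

```text
t: 2.82
position: [0.4711, -0.2246, 0.2718]
tool_rot: [[-0.22, 0.002, 0.975], [-0.975, -0.001, -0.22], [0.001, -1.0, 0.003]]
ft_force: [-0.2, 0.5, 5.9]
grip_width: 0.0091
shift [-0.0004  0.0041 -0.0024] turn [-0.0004 -0.0003  0.0001]
```

View pics/c4.png

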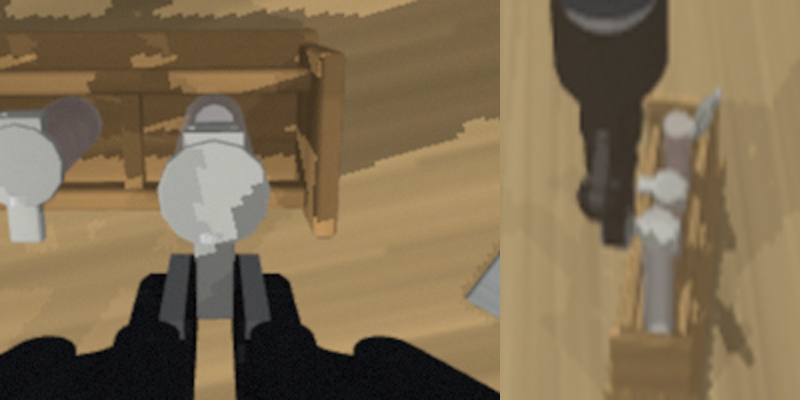

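```bash
python3 -m creep '[[0,-0.027,0.002,0,0,0,-0.85],[0,-0.054,0.007,0,0,0,-0.85],[0,-0.08,0.016,0,0,0,-0.85],[0,-0.105,0.028,0,0,0,-0.85],[0,-0.128,0.043,0,0,0,-0.85],[0,-0.1485,0.0615,0,0,0,-0.85],[0,-0.167,0.082,0,0,0,-0.85],[0,-0.182,0.105,0,0,0,-0.85],[0,-0.182,0.105,0,0,0,-0.85]]'
```

```text
t: 4.05
position: [0.4919, -0.2291, 0.3089]
tool_rot: [[-0.22, 0.003, 0.976], [-0.976, -0.002, -0.22], [0.001, -1.0, 0.003]]
ft_force: [-2.4, 0.6, 0.3]
grip_width: 0.0086
```

```bash
python3 -m creep '[[0,-0.012,0.025,0,0,0,-0.85],[0,-0.021,0.0505,0,0,0,-0.85],[0,-0.026,0.078,0,0,0,-0.85],[0,-0.028,0.105,0,0,0,-0.85],[0,-0.026,0.133,0,0,0,-0.85],[0,-0.021,0.159,0,0,0,-0.85],[0,-0.0085,0.194,0,0,0,-0.85],[0,0,0.21,0,0,0,-0.85],[0,0,0.21,0,0,0,-0.85]]'
```

```text
t: 5.18
position: [0.5347, -0.2386, 0.3104]
tool_rot: [[-0.22, 0.008, 0.975], [-0.976, -0.003, -0.22], [0.001, -1.0, 0.009]]
ft_force: [2.5, 2.2, 5.1]
grip_width: 0.0083
```

```bash
python3 -m creep '[[0,0,0,0,0,0,-0.5],[0,0,0,0,0,0,-0.3],[0,0,0,0,0,0,-0.3],[0,-0.1,0,0,0,0,-0.3],[0,-0.3,0,0,0,0,-0.3],[0,-0.4,0,0,0,0,-0.3],[0,-0.4,0,0,0,0,-0.3]]'
python3 -c "
from h import *
s=snap('wrist','w3');R=np.array([.5616,.288])
print(proj(s,[vf(T,.014+.047*np.sin(np.radians(a)),0,.102+.047*np.cos(np.radians(a))) for a in (10,20,30)]),proj(s,vf(T,0,0,.102)))
go([.5616,.288,.2],4.4);cv2.imwrite('pics/w3.png',cv2.resize(cv2.imread('pics/w3.png'),(480,360)))"
```

```text
t: 6.05
position: [0.5343, -0.2386, 0.392]
tool_rot: [[-0.22, 0.012, 0.975], [-0.975, -0.005, -0.22], [0.003, -1.0, 0.012]]
ft_force: [-0.1, -0.8, -0.6]
grip_width: 0.0297
[[255.73101211 223.1440311 ]
 [255.69914028 212.49778623]
 [255.6713674  201.92314255]] [[255.85557924 226.85406178]]
shift [-2.5981  0.0785 -0.4453] turn [-0.0015 -0.0475  0.0005]
```

View pics/w3.png

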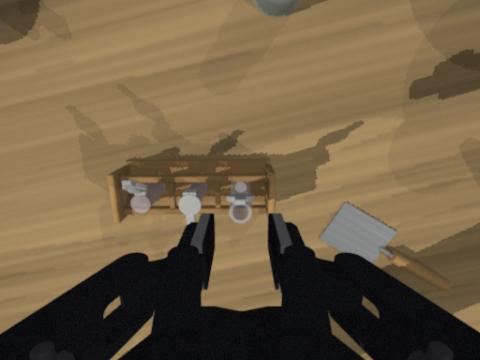

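```bash
python3 -m creep '[[-0.3,0,0,0,0,0,-0.3],[-0.6,0,0,0,0,0,-0.3],[-0.9,0,0,0,0,0,-0.3],[-1,0,0,0,0,0,-0.3],[-1,0,0,0,0,0,-0.3]]' >/dev/null;python3 -m creep '[[-0.3,0,0,0,0,0,-0.3],[-0.6,0,0,0,0,0,-0.3],[-0.9,0,0,0,0,0,-0.3],[-1,0,0,0,0,0,-0.3],[-1,0,0,0,0,0,-0.3]]'; python3 -c "
from h import *
go([.5616,.288,.15],YAW)"
```

```text
t: 7.35
position: [0.6217, 0.1525, 0.3875]
tool_rot: [[-0.217, 0.006, 0.976], [-0.976, -0.005, -0.217], [0.003, -1.0, 0.007]]
ft_force: [0.5, -0.3, 0.1]
grip_width: 0.0299
shift [-0.5971  0.3175 -0.4422] turn [-0.0011  0.0002  0.0005]
```

```bash
python3 -m creep '[[-0.25,0,-0.2,0,0,0,-0.3],[-0.5,0,-0.4,0,0,0,-0.3],[-0.597,0.15,-0.442,-0.001,0,0,-0.3],[-0.597,0.3175,-0.442,-0.001,0,0,-0.3],[-0.597,0.3175,-0.442,-0.001,0,0,-0.3],[-0.597,0.3175,-0.442,-0.001,0,0,-0.3]]'; python3 -c "
from h import *
s=snap('wrist','w4')
st=manip.sense();p=st['position']+.173*st['tool_rot'][:,1];print(p,proj(s,p),proj(s,[[.5616,.288,.094],[.5616,.288,.035]]))"
```

```text
t: 8.1
position: [0.5627, 0.2862, 0.3241]
tool_rot: [[-0.219, 0.001, 0.976], [-0.976, -0.003, -0.219], [0.003, -1.0, 0.002]]
ft_force: [-0.1, -0.5, 1.1]
grip_width: 0.0297
[0.56316554 0.28601908 0.15169319] [[255.59030296 242.77867414]] [[253.45087528 209.09648265]
 [253.97937384 187.04679411]]
```

View pics/w4.png

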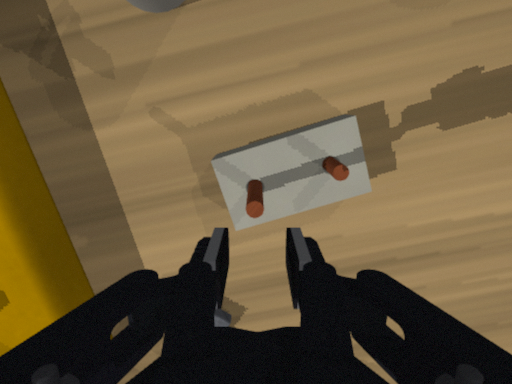

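```bash
python3 -c "
from h import *
print(onz(ld('w4'),255,210,.094))
go([.5616,.2875,.077],YAW)"
```

```text
[0.56069315 0.28707675 0.094     ]
shift [-0.0044  0.3734 -0.0079] turn [-0.0004 -0.0001  0.0004]
```

```bash
python3 -m creep '[[-0.004,0.15,-0.009,0,0,0,-0.3],[-0.004,0.3,-0.009,0,0,0,-0.3],[-0.004,0.373,-0.009,0,0,0,-0.3],[-0.004,0.373,-0.009,0,0,0,-0.3],[-0.004,0.373,-0.009,0,0,0,-0.5],[-0.004,0.373,-0.009,0,0,0,-0.7],[-0.004,0.373,-0.009,0,0,0,-0.85],[-0.004,0.373,-0.009,0,0,0,-0.85],[-0.004,0.373,-0.009,0,0,0,-0.85]]' 30;  python3 -m creep '[[0,-0.05,0,0,0,0,-0.85],[0,-0.15,0,0,0,0,-0.85],[0,-0.3,0,0,0,0,-0.85],[0,-0.5,0,0,0,0,-0.85],[0,-0.5,0,0,0,0,-0.85]]'; python3 -c "
from h import *
go(vf(T,0,0,.20),YAW)"
```

```text
t: 9.28
position: [0.5619, 0.2877, 0.2516]
tool_rot: [[-0.219, 0.005, 0.976], [-0.976, -0.002, -0.219], [0.001, -1.0, 0.005]]
ft_force: [0.5, 0.2, 5.3]
grip_width: 0.0115
t: 9.9
position: [0.5622, 0.2883, 0.3562]
tool_rot: [[-0.218, 0.013, 0.976], [-0.976, 0.0, -0.218], [-0.003, -1.0, 0.012]]
ft_force: [-0.6, -0.4, -0.5]
grip_width: 0.0112
shift [ 2.6011 -0.0888  0.2544] turn [-0.0019 -0.0001 -0.0005]
```

```bash
python3 -m creep '[[0.15,-0.2,0,0,0,0,-0.85],[0.4,-0.24,0.05,0,0,0,-0.85],[0.7,-0.24,0.1,-0.001,0,0,-0.85],[0.95,-0.24,0.1,-0.002,0,0,-0.85],[1,-0.24,0.1,-0.002,0,0,-0.85],[1,-0.24,0.1,-0.002,0,0,-0.85]]' >/dev/null;python3 -m creep '[[0.3,0,0.05,0,0,0,-0.85],[0.6,0,0.1,0,0,0,-0.85],[0.9,0,0.15,0,0,0,-0.85],[1,0,0.15,0,0,0,-0.85],[1,0,0.15,0,0,0,-0.85]]'; python3 -c "
from h import *
go(vf(T,0,0,.2),YAW)"
```

```text
t: 11.28
position: [0.523, -0.1136, 0.4024]
tool_rot: [[-0.221, -0.001, 0.975], [-0.975, 0.004, -0.221], [-0.004, -1.0, -0.002]]
ft_force: [-0.1, 0.5, -1.2]
grip_width: 0.0112
shift [0.5985 0.1446 0.0074] turn [ 0.0003 -0.0005 -0.0006]
```

```bash
python3 -m creep '[[0.25,0,0.003,0,0,0,-0.85],[0.5,0.02,0.007,0,0,0,-0.85],[0.598,0.1,0.007,0,0,0,-0.85],[0.598,0.16,0.007,0,0,0,-0.85],[0.598,0.16,0.007,0,0,0,-0.85],[0.598,0.16,0.007,0,0,0,-0.85]]'; python3 -c "
from h import *
s=snap('wrist','w5');snap('side','d5');q=snap('scene','s5')
w=ld('w5')['frame'][130:270,185:325,::-1];c=ld('s5')['frame'][90:170,195:265,::-1];d=ld('d5')['frame'][190:290,190:265,::-1]
g=lambda f,w:cv2.resize(f,(w,400),interpolation=2)
cv2.imwrite('pics/c5.png',np.hstack([g(w,400),g(d,300)]))
st=manip.sense();p=st['position']+.173*st['tool_rot'][:,1];print(p)
P=[vf(T,0,0,.102),p,p-[0,0,.067]]
print(proj(s,P),proj(ld('d5'),P))
go(vf(T,0,0,.2),YAW)"
```

```text
t: 12.02
position: [0.4985, -0.2289, 0.37]
tool_rot: [[-0.219, -0.001, 0.976], [-0.976, 0.005, -0.219], [-0.004, -1.0, -0.002]]
ft_force: [-0.5, -0.4, -0.2]
grip_width: 0.0112
[ 0.49841522 -0.22895614  0.19755827]
[[260.09313823 191.22113507]
 [258.11989315 242.7091399 ]
 [258.1608929  202.03559828]] [[226.86766667 251.60654704]
 [226.4154422  222.59218121]
 [226.8299282  242.98708627]]
shift [ 0.0048 -0.0122 -0.0007] turn [ 0.0001 -0.0003 -0.0006]
```

View pics/c5.png

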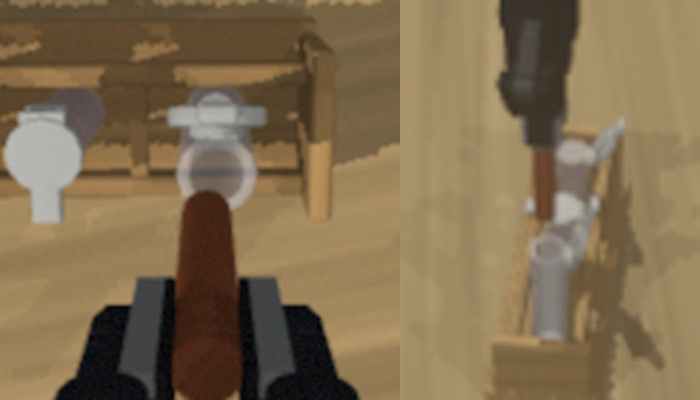

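```bash
python3 -c "
from h import *
s=ld('w5');d=ld('d5')
st=manip.sense();p=st['position']+.173*st['tool_rot'][:,1];b=p-[0,0,.067]
c,si=np.cos(np.radians(YAW)),np.sin(np.radians(YAW))
a=np.radians(np.arange(0,360,5))
circ=lambda o,r,z:np.array([[o[0]+r*np.cos(t),o[1]+r*np.sin(t),z] for t in a])
for n in 'wd':
  S=ld(n+'5');f=S['frame'].astype(int);m=(f[:,:,0]>f[:,:,2]*2.2+10)&(f[:,:,0]<150)&(f[:,:,1]<f[:,:,0]*.55)
  q=proj(S,circ(b,.0065,b[2]));print(n,'pred end extents u',q[:,0].min(),q[:,0].max(),'v',q[:,1].min(),q[:,1].max())
  v=slice(195,225) if n=='w' else slice(215,255)
  ys,xs=np.nonzero(m[v,200:300]);
  for y in np.unique(ys): k=xs[ys==y]+200;print(y+v.start,k.min(),k.max(),len(k),end=' | ')
  print()
# show gray profile of mouth
g=s['frame'].sum(2)//3
print('wcol261',[(v,g[v,261]) for v in range(174,208)])
print('wrow191',[(u,g[191,u]) for u in range(243,280)])
q=proj(s,circ(T,.012,.102));print('pred rim w',q.min(0),q.max(0));q=proj(s,circ(T,.008,.102));print('pred bore w',q.min(0),q.max(0))
g=d['frame'].sum(2)//3
print('drow252',[(u,g[252,u]) for u in range(218,238)])
q=proj(d,circ(T,.012,.102));print('pred rim d',q.min(0),q.max(0))
"
```

```text
w pred end extents u 249.37079127110275 266.9520060267279 v 193.6242061999981 210.30954775415958
198 255 260 6 | 199 252 261 9 | 200 251 261 10 | 201 252 263 11 | 202 250 264 15 | 203 250 264 13 | 204 250 264 14 | 205 249 264 12 | 206 249 264 14 | 207 250 263 13 | 208 250 263 12 | 209 249 265 15 | 210 249 265 14 | 211 249 265 16 | 212 250 265 16 | 213 249 265 14 | 214 249 265 17 | 215 249 265 16 | 216 249 265 16 | 217 248 265 18 | 218 248 264 15 | 219 248 265 16 | 220 248 266 17 | 221 248 265 16 | 222 248 266 18 | 223 248 266 17 | 224 248 265 18 | 
d pred end extents u 224.05431023575275 229.6044498405341 v 240.92483317451683 245.07265269097974

wcol261 [(174, np.uint64(142)), (175, np.uint64(159)), (176, np.uint64(163)), (177, np.uint64(168)), (178, np.uint64(154)), (179, np.uint64(129)), (180, np.uint64(122)), (181, np.uint64(116)), (182, np.uint64(106)), (183, np.uint64(100)), (184, np.uint64(100)), (185, np.uint64(103)), (186, np.uint64(101)), (187, np.uint64(104)), (188, np.uint64(98)), (189, np.uint64(86)), (190, np.uint64(81)), (191, np.uint64(86)), (192, np.uint64(95)), (193,
[... 1134 characters left out ...]
4(82)), (279, np.uint64(83))]
pred rim w [245.66723528 177.19591853] [274.52570252 204.87223688]
pred bore w [250.47698741 181.91350403] [269.71218156 200.36250978]
drow252 [(218, np.uint64(139)), (219, np.uint64(133)), (220, np.uint64(127)), (221, np.uint64(138)), (222, np.uint64(150)), (223, np.uint64(153)), (224, np.uint64(111)), (225, np.uint64(124)), (226, np.uint64(124)), (227, np.uint64(123)), (228, np.uint64(124)), (229, np.uint64(125)), (230, np.uint64(139)), (231, np.uint64(161)), (232, np.uint64(157)), (233, np.uint64(140)), (234, np.uint64(133)), (235, np.uint64(132)), (236, np.uint64(125)), (237, np.uint64(129))]
pred rim d [221.83774179 247.79994255] [231.89399237 255.49148203]
```

```bash
python3 -m creep '[[0.0095,0,0.0185,0,0,0,-0.85],[0.0095,0.05,0.0185,0,0,0,-0.85],[0.0095,0.1,0.0185,0,0,0,-0.85],[0.0095,0.14,0.0185,0,0,0,-0.85],[0.0095,0.16,0.0185,0,0,0,-0.85],[0.0095,0.17,0.0185,0,0,0,-0.85],[0.0095,0.18,0.0185,0,0,0,-0.85],[0.0095,0.18,0.0185,0,0,0,-0.85]]'; python3 -c "
from h import *
s=snap('wrist','w6');snap('side','d6')
w=ld('w6')['frame'][130:270,185:325,::-1];d=ld('d6')['frame'][190:290,190:265,::-1]
g=lambda f,w:cv2.resize(f,(w,400),interpolation=2)
cv2.imwrite('pics/c6.png',np.hstack([g(w,400),g(d,300)]))"
```

```text
t: 13.18
position: [0.5015, -0.2321, 0.3346]
tool_rot: [[-0.22, 0.0, 0.976], [-0.976, 0.004, -0.22], [-0.004, -1.0, -0.001]]
ft_force: [-0.5, -0.3, -1.1]
grip_width: 0.0111
```

```bash
python3 -m creep '[[0,0.025,0,0,0,0,-0.85],[0,0.05,0,0,0,0,-0.85],[0,0.075,0,0,0,0,-0.85],[0,0.075,0,0,0,0,-0.85]]'
```

```text
t: 13.78
position: [0.5014, -0.232, 0.319]
tool_rot: [[-0.22, -0.0, 0.976], [-0.976, 0.004, -0.22], [-0.004, -1.0, -0.001]]
ft_force: [-1.5, 0.4, -0.2]
grip_width: 0.0113
```

View pics/c6.png

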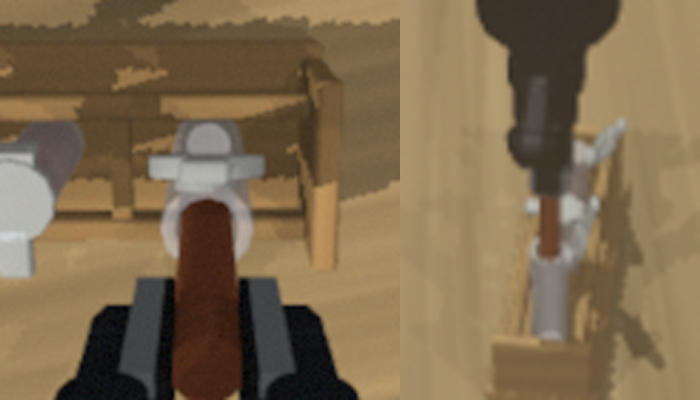

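```bash
python3 -m creep '[[0,0.03,0,0,0,0,-0.85],[0,0.06,0,0,0,0,-0.85],[0,0.09,0,0,0,0,-0.85],[0,0.12,0,0,0,0,-0.85],[0,0.12,0,0,0,0,-0.85]]';python3 -m creep '[[0,0.02,0,0,0,0,-0.85],[0,0.04,0,0,0,0,-0.85],[0,0.06,0,0,0,0,-0.85],[0,0.06,0,0,0,0,-0.85]]'
```

```text
t: 14.4
position: [0.5013, -0.2318, 0.2943]
tool_rot: [[-0.22, -0.001, 0.976], [-0.976, 0.005, -0.22], [-0.005, -1.0, -0.002]]
ft_force: [-0.6, 0.2, -0.5]
grip_width: 0.0113
t: 14.9
position: [0.5012, -0.2317, 0.2819]
tool_rot: [[-0.22, -0.002, 0.975], [-0.975, 0.005, -0.22], [-0.005, -1.0, -0.003]]
ft_force: [-0.5, -0.4, -0.2]
grip_width: 0.0114
```

```bash
python3 -m creep '[[0,0,0,0,0,0,-0.6],[0,0,0,0,0,0,-0.45],[0,0,0,0,0,0,-0.4],[0,0,0,0,0,0,-0.4],[0,-0.1,0,0,0,0,-0.4],[0,-0.3,0,0,0,0,-0.4],[0,-0.4,0,0,0,0,-0.4],[0,-0.4,0,0,0,0,-0.4]]'; python3 -c "
from h import *
s=snap('wrist','w7');snap('side','d7');snap('scene','s7')
w=ld('w7')['frame'][130:270,185:325,::-1];d=ld('d7')['frame'][190:290,190:265,::-1];c=ld('s7')['frame'][105:175,200:260,::-1]
g=lambda f,w:cv2.resize(f,(w,360),interpolation=2)
cv2.imwrite('pics/c7.png',np.hstack([g(w,360),g(d,220),g(c,220)]))
q=proj(s,[vf(T,0,0,.102),vf(T,0,0,.098)]);print(q)"
```

```text
t: 15.9
position: [0.5018, -0.2324, 0.3636]
tool_rot: [[-0.22, 0.002, 0.976], [-0.976, 0.003, -0.22], [-0.003, -1.0, 0.001]]
ft_force: [-0.3, -0.1, 0.3]
grip_width: 0.0259
[[256.33960201 198.96090464]
 [256.36278344 197.48896316]]
```

View pics/c7.png

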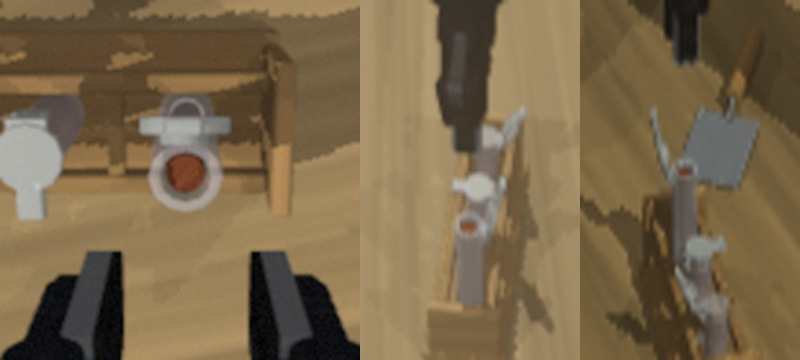

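```bash
sed -i 's/^T=.*/T=np.array([.5015,-.232]);A=np.array([.5255,-.124])/' h.py; python3 -m creep '[[0,-0.03,0.1,0,0,0,-1],[0,-0.03,0.3,0,0,0,-1],[0,-0.03,0.33,0,0,0,-1],[0,0.1,0.33,0,0,0,-1],[0,0.31,0.33,0,0,0,-1],[0,0.31,0.33,0,0,0,-1],[0,0.31,0.33,0,0,0,-1]]'; python3 -c "
from h import *
go(vf(T,.064,0,.128),YAW);print('to above hinge');go(vf(T,.014,0,.128),YAW)"
```

```text
t: 16.92
position: [0.5652, -0.2462, 0.299]
tool_rot: [[-0.22, -0.003, 0.975], [-0.975, 0.006, -0.22], [-0.005, -1.0, -0.004]]
ft_force: [0.1, 0.1, 0.6]
grip_width: 0.0002
shift [ 0.0003 -0.0097 -0.0064] turn [ 0.0007 -0.0003 -0.0009]
to above hinge
shift [ 0.0009 -0.0086 -0.2564] turn [ 0.0007 -0.0003 -0.0009]
```

```bash
python3 -m creep '[[0,0,-0.03,0,0,0,-1],[0,0,-0.06,0,0,0,-1],[0,0,-0.09,0,0,0,-1],[0,0,-0.12,0,0,0,-1],[0,0,-0.15,0,0,0,-1],[0,0,-0.17,0,0,0,-1],[0,0,-0.17,0,0,0,-1]]';python3 -m creep '[[0,0,-0.03,0,0,0,-1],[0,0,-0.06,0,0,0,-1],[0,0,-0.09,0,0,0,-1],[0,0,-0.12,0,0,0,-1],[0,0,-0.145,0,0,0,-1],[0,0,-0.145,0,0,0,-1]]'; python3 -c "
from h import *
go(vf(T,0,0,.108),YAW)
s=snap('scene','s8');snap('side','d8')"
```

```text
t: 17.8
position: [0.5318, -0.2386, 0.2992]
tool_rot: [[-0.22, -0.003, 0.975], [-0.975, 0.006, -0.22], [-0.005, -1.0, -0.005]]
ft_force: [-0.1, 0.4, 0.0]
grip_width: 0.0001
t: 18.55
position: [0.5028, -0.232, 0.2993]
tool_rot: [[-0.22, -0.004, 0.975], [-0.975, 0.007, -0.22], [-0.006, -1.0, -0.006]]
ft_force: [-0.1, 0.0, 0.4]
grip_width: -0.0
shift [ 0.0019  0.0916 -0.006 ] turn [ 0.0009 -0.0003 -0.0009]
```

```bash
python3 -c "
from h import *
for n in ('s7','s8'):
  f=ld(n)['frame'].astype(int);print(n)
  for v in range(122,142): print(v,''.join('#' if (f[v,u].min()>115 and f[v,u].max()-f[v,u].min()<35) else ('k' if f[v,u].max()<60 else '.') for u in range(208,250)))
s=ld('s8')
for a in (30,38,50,90,120): print(a,proj(s,vf(np.array([.498,-.2305]),.014-.047*np.cos(np.radians(a)),0,.102+.047*np.sin(np.radians(a)))))
"
```

```text
s7
122 ..........................................
123 ..........................................
124 ..........................................
125 ..........................................
126 ..........................................
127 ........................#.................
128 ............#.............................
129 ............#.............................
130 ..........................................
131 ..........................................
132 ..........................................
133 ..............#...........................
134 ..............##..........................
135 ..............##..........................
136 ...............#...####...................
137 .................#.....#..................
138 ................#......#..................
139 ..........................................
140 ..........................................
141 ..........................................
s8
122 ................kkkkkkkkkk...........k....
123 ................kkkkkkkk.............k....
124 ................kkkkkkk...................
125 .........
[... 251 characters left out ...]
.................
131 .................kkkkk....................
132 .................k.k......................
133 .....................#....................
134 .....................#....................
135 ....................##....................
136 ....................###...................
137 .......................#..................
138 .......................#..................
139 ..........................................
140 ..........................................
141 ..........................................
30 [[236.01010507 129.45569658]]
38 [[234.92224807 128.16021819]]
50 [[232.8770758  126.54520023]]
90 [[223.68122292 124.77184477]]
120 [[216.49834178 127.39599348]]
```

```bash
python3 -m creep '[[0.002,0.02,-0.006,0,0,0,-1],[0.002,0.04,-0.006,0,0,0,-1],[0.002,0.055,-0.006,0,0,0,-1],[0.002,0.065,-0.006,0,0,0,-1],[0.002,0.065,-0.006,0,0,0,-1]]';python3 -m creep '[[0,0.008,0,0,0,0,-1],[0,0.015,0,0,0,0,-1],[0,0.015,0,0,0,0,-1]]'
```

```text
t: 19.27
position: [0.5017, -0.2321, 0.2858]
tool_rot: [[-0.22, -0.005, 0.975], [-0.975, 0.007, -0.22], [-0.006, -1.0, -0.006]]
ft_force: [0.9, 0.0, -0.8]
grip_width: 0.0003
t: 19.65
position: [0.5016, -0.232, 0.2826]
tool_rot: [[-0.22, -0.005, 0.975], [-0.975, 0.008, -0.22], [-0.006, -1.0, -0.007]]
ft_force: [-0.8, 0.1, 1.0]
grip_width: -0.0001
```

Tip at ≈0.1096. Now small steps, 1 mm at a time.

```bash
for i in 1 2; do python3 -m creep '[[0,0.005,0,0,0,0,-1],[0,0.005,0,0,0,0,-1]]' | egrep 'posi|ft'; done
```

```text
position: [0.5016, -0.232, 0.2815]
ft_force: [-1.5, -0.3, 1.5]
position: [0.5015, -0.232, 0.2809]
ft_force: [-3.1, 1.5, 5.8]
```

```bash
python3 -m creep '[[0,0.005,0,0,0,0,-1],[0,0.005,0,0,0,0,-1]]' | egrep 'posi|ft'
```

```text
position: [0.5015, -0.2319, 0.2809]
ft_force: [-4.1, 1.1, 9.8]
```

```bash
python3 -m creep '[[0,-0.03,0,0,0,0,-1],[0,-0.03,0,0,0,0,-1],[0,-0.03,-0.07,0.001,0,0,-1],[0,-0.03,-0.13,0.001,0,0,-1],[0,-0.03,-0.13,0.001,0,0,-1],[0,-0.015,-0.13,0.001,0,0,-1],[0,-0.01,-0.13,0.001,0,0,-1],[0,-0.01,-0.13,0.001,0,0,-1]]' ; python3 -m creep '[[0,0.005,0,0,0,0,-1],[0,0.005,0,0,0,0,-1]]' | egrep 'posi|ft'
```

```text
t: 21.4
position: [0.4763, -0.2263, 0.2829]
tool_rot: [[-0.22, 0.001, 0.975], [-0.975, 0.006, -0.22], [-0.006, -1.0, -0.0]]
ft_force: [1.3, -0.5, 0.2]
grip_width: -0.0001
position: [0.4764, -0.2262, 0.2817]
ft_force: [0.6, -0.6, 0.3]
```

```bash
python3 -m creep '[[0,0.005,0,0,0,0,-1],[0,0.005,0,0,0,0,-1]]' | egrep 'posi|ft'
```

```text
position: [0.4764, -0.2263, 0.2809]
ft_force: [-0.3, -0.6, 1.8]
```

```bash
python3 -m creep '[[0,0.003,0,0,0,0,-1],[0,0.003,0,0,0,0,-1]]' | egrep 'posi|ft'
```

```text
position: [0.4764, -0.2262, 0.2808]
ft_force: [-1.8, 0.6, 6.0]
```

```bash
python3 -m creep '[[0,0.005,0,0,0,0,-1],[0,0.005,0,0,0,0,-1]]' | egrep 'posi|ft'
```

```text
position: [0.4763, -0.2262, 0.2807]
ft_force: [-2.4, 1.4, 8.1]
```

```bash
python3 -m creep '[[0,-0.1,0,0,0,0,-1],[0,-0.3,0,0,0,0,-1],[0,-0.3,0,0,0,0,-1]]' | egrep 'ft';python3 -c "
from h import *
go(vf(A,.062,0,.16),YAW);go(vf(A,.062,0,.091),YAW)"
```

```text
ft_force: [1.1, -0.2, -0.5]
shift [-0.5563  0.0575  0.4324] turn [-0.001  -0.0003 -0.0004]
shift [-0.5554  0.4024  0.4302] turn [-0.001  -0.0003 -0.0004]
```

```bash
python3 -m creep '[[-0.2,0,0.2,0,0,0,-1],[-0.4,0,0.43,0,0,0,-1],[-0.556,0,0.43,-0.001,0,0,-1],[-0.556,0.05,0.43,-0.001,0,0,-1],[-0.556,0.25,0.43,-0.001,0,0,-1],[-0.556,0.4,0.43,-0.001,0,0,-1],[-0.556,0.4,0.43,-0.001,0,0,-1],[-0.556,0.4,0.43,-0.001,0,0,-1]]';python3 -m creep '[[0,0,-0.03,0,0,0,-1],[0,0,-0.06,0,0,0,-1],[0,0,-0.09,0,0,0,-1],[0,0,-0.12,0,0,0,-1],[0,0,-0.15,0,0,0,-1],[0,0,-0.15,0,0,0,-1]]';python3 -c "
from h import *
go(vf(A,.003,0,.091),YAW)"
```

```text
t: 23.78
position: [0.586, -0.1382, 0.2651]
tool_rot: [[-0.22, 0.001, 0.975], [-0.975, 0.002, -0.22], [-0.002, -1.0, 0.001]]
ft_force: [0.8, 0.0, 1.0]
grip_width: -0.0002
t: 24.52
position: [0.5562, -0.1314, 0.2651]
tool_rot: [[-0.22, 0.001, 0.975], [-0.975, 0.002, -0.22], [-0.002, -1.0, 0.0]]
ft_force: [1.1, -0.3, -0.3]
grip_width: 0.0004
shift [-0.0024  0.0054 -0.1428] turn [-0.     -0.0004 -0.0004]
```

```bash
python3 -m creep '[[-0.002,0,-0.03,0,0,0,-1],[-0.002,0,-0.06,0,0,0,-1],[-0.002,0,-0.09,0,0,0,-1],[-0.002,0,-0.12,0,0,0,-1],[-0.002,0,-0.143,0,0,0,-1],[-0.002,0,-0.143,0,0,0,-1]]';python3 -m creep '[[0,0.015,-0.007,0,0,0,-1],[0,0.03,-0.015,0,0,0,-1],[0,0.04,-0.015,0,0,0,-1],[0,0.05,-0.015,0,0,0,-1],[0,0.05,-0.015,0,0,0,-1]]'
```

```text
t: 25.28
position: [0.5277, -0.1245, 0.2649]
tool_rot: [[-0.22, -0.001, 0.975], [-0.975, 0.003, -0.22], [-0.002, -1.0, -0.001]]
ft_force: [0.7, -0.9, 0.9]
grip_width: -0.0
t: 25.9
position: [0.5247, -0.1237, 0.2545]
tool_rot: [[-0.22, -0.001, 0.975], [-0.975, 0.003, -0.22], [-0.003, -1.0, -0.002]]
ft_force: [0.8, 0.3, 0.4]
grip_width: -0.0001
```

```bash
python3 -m creep '[[0,0.004,0,0,0,0,-1],[0,0.004,0,0,0,0,-1]]' | egrep 'posi|ft'
```

```text
position: [0.5247, -0.1237, 0.2536]
ft_force: [-0.9, -0.2, 0.9]
```

```bash
python3 -m creep '[[0,0.004,0,0,0,0,-1],[0,0.004,0,0,0,0,-1]]' | egrep 'posi|ft'
```

```text
position: [0.5246, -0.1237, 0.2529]
ft_force: [-2.4, 0.4, 3.7]
```

```bash
python3 -m creep '[[0,0.004,0,0,0,0,-1],[0,0.004,0,0,0,0,-1]]' | egrep 'posi|ft'
```

```text
position: [0.5245, -0.1236, 0.2529]
ft_force: [-4.1, 0.8, 8.9]
```

```bash
python3 -m creep '[[0,-0.03,0,0,0,0,-1],[0,-0.03,0,0,0,0,-1],[0,-0.03,-0.07,0,0,0,-1],[0,-0.03,-0.125,0,0,0,-1],[0,-0.03,-0.125,0,0,0,-1],[0,-0.01,-0.125,0,0,0,-1],[0,-0.004,-0.125,0,0,0,-1],[0,-0.004,-0.125,0,0,0,-1]]' | egrep 'posi|ft'; python3 -m creep '[[0,0.004,0,0,0,0,-1],[0,0.004,0,0,0,0,-1]]' | egrep 'posi|ft'
```

```text
position: [0.5003, -0.1182, 0.2535]
ft_force: [-0.0, -0.3, -0.2]
position: [0.5004, -0.1182, 0.2529]
ft_force: [-1.0, 0.4, 2.2]
```

```bash
python3 -m creep '[[0,0.004,0,0,0,0,-1],[0,0.004,0,0,0,0,-1]]' | egrep 'posi|ft'
```

```text
position: [0.5004, -0.1182, 0.2527]
ft_force: [-2.1, 1.8, 7.1]
```

```bash
python3 -m creep '[[0,0.004,0,0,0,0,-1],[0,0.004,0,0,0,0,-1]]' | egrep 'posi|ft'
```

```text
position: [0.5003, -0.1182, 0.2527]
ft_force: [-2.3, 0.5, 8.7]
```

Lip and disc are at the same height, so it is shut. I'll back away and take a final look.

```bash
python3 -m creep '[[0,-0.1,0,0,0,0,-1],[0,-0.4,0,0,0,0,-1],[0,-0.7,0,0,0,0,-1],[0,-0.8,-0.2,0,0,0,-1],[0,-0.8,-0.4,0,0,0,-1],[0,-0.8,-0.4,0,0,0,-1],[0,-0.8,-0.4,0,0,0,-1]]'; python3 -c "
from h import *
snap('wrist','w9');snap('side','d9');snap('scene','s9')
g=lambda f,w,h:cv2.resize(np.ascontiguousarray(f[:,:,::-1]),(w,h),interpolation=2)
F=lambda n:ld(n)['frame']
top=np.hstack([g(F('s9')[105:180,195:270],400,300),g(F('d9')[200:290,195:285],400,300)])
bot=np.hstack([g(F('w9'),400,300),g(F('s9')[110:340,150:400],400,300)])
cv2.imwrite('pics/c9.png',np.vstack([top,bot]))"
```

```text
t: 29.28
position: [0.4228, -0.1011, 0.413]
tool_rot: [[-0.22, 0.0, 0.975], [-0.975, 0.002, -0.22], [-0.002, -1.0, -0.0]]
ft_force: [0.6, -0.2, 0.7]
grip_width: -0.0
```

View pics/c9.png

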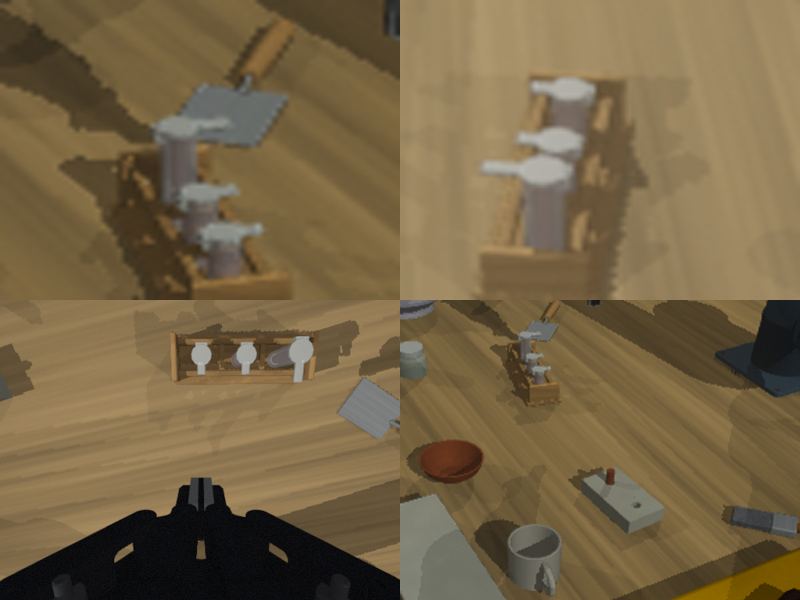

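All three caps are flat and shut. The short rod is still in its hole, the long rod's hole is empty, and the other objects in view look unmoved.

```bash
python3 -c "
from cell import manip
print(manip.close_job())"
```

```text
the job is handed in; nothing more can be done
None
```

The job is done and handed in at about 29 s of the 72 s allowed. I gripped the tall cap by its lip and swung it open to about 120°. The long rod then went into the vial with no force felt on the way down. I let it go with the fingertips just above the rim, and it dropped to the floor. I then closed the tall cap, and after it the cap of the open short vial.

**Caps:** I pressed each cap on the disc and then on the lip. The peak readings were 9.8 N on the tall cap and 8.9 N on the short one. Disc and lip stopped at the same height to within 0.2 mm, so both caps are fully shut.

**Final pictures:** All three caps lie flat and the short rod is still in its hole. The long rod's red end showed inside the bore before I shut the cap. The bystanders in view look unmoved by eye; I did not measure them.

**Disagreements:** My first position for the tall vial was about 4 mm off, and I corrected it from close-up pictures before inserting the rod. While I pushed the caps round, the force reading stayed within noise. The camera confirmed that the tall cap had moved; for the short one I relied on the later contact heights and the final picture. No final check failed.

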